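# Check a spacer pack on the bench length gauge

## Task

Check the pack of distance pieces for the wheel guard on the bench length gauge: pull up the red tee handle of its spring pin and turn it into the rest notch so that it stays out by itself, lay all the drilled pieces from the black mat end to end in the trough, and slide the jaw shut on the whole pack until the dial needle stands in the green band, holding it there for about a second. Then open the jaw, put every piece flat on the floor of the blue tray, and leave the jaw parked fully open with the pin turned back and dropped home in its hole. Leave the shears, the whetstone, the spanner and everything else on the bench where they lie.

Things in the scene. Friction and masses are not known exactly. Their poses are not given: they have to be found in the camera images.
- trough (a point): centre of the trough floor of the fixed bench length gauge (green bed 100 x 370 mm), 45 mm above the bench. y runs along the trough (-y to the sprung anvil and dial, +y to the sliding jaw), z up, -x nearer the robot. The trough is 38 mm wide between steel rails 10 mm wide and only 6 mm above its floor. With the jaw parked it is clear from y = -110 mm (anvil) to y = +90 mm (jaw)
- anvil_face (a point): centre of the working face of the anvil, 15 mm above the trough floor, looking along +y of the gauge. The anvil is a steel plate 36 mm wide, 12 mm thick, top 35 mm above the trough floor. Behind it is a housing (92 mm above the bench) with a dial 54 mm across facing up, its top 103 mm above the bench
- anvil (a joint): how far the sprung anvil is pressed back (m): 0 free, stop at 0.010. Spring about 2 N to start plus 1.5 N per mm. It turns the red dial needle 0.25 rad per mm clockwise from the robot-side (-x) zero; the green band on the dial is 2 to 8 mm of anvil travel
- carriage (a joint): travel of the sliding jaw's carriage along the trough (m): 0 = parked, fully open, where the locking pin finds its hole; grows as the jaw closes towards the anvil; end stop 0.145. The gap between jaw and free anvil is 0.200 minus this value. The slide has about 2 N of friction and stays where it is left
- jaw_face (a point): centre of the jaw's working face, 15 mm above the trough floor, looking along -y of the gauge; the jaw is a steel plate 36 mm wide, 14 mm thick, top 37 mm above the trough floor
- lug (a point): centre of the black push lug that stands on the carriage 85 mm behind the jaw face: 20 x 20 mm, its top 15 mm above this point and the carriage's top plate 15 mm below it. Used to push and pull the carriage
- plunger (a joint): lift of the carriage's vertical spring pin (m): 0 = down in the hole of the bed, carriage locked; 0.008 clears the hole; the key must be lifted over 0.014 to be turned; upper stop 0.016; resting in the notch it stays at 0.011. The spring pulls down with 5 N at 0 and 13 N at 0.016
- tee (a joint): turn of the red tee handle of the pin (rad), anticlockwise from above: 0 = bar along the trough, the only angle (within about 0.12) at which the key drops into the deep slot; 1.25 = over the rest notch (it drops in anywhere beyond 1.15); stops at -0.02 and 1.36. To go either way it must first be lifted over the ridge between
- tee_grip (a point): centre of the red tee bar on the pin, 42 mm behind the jaw face; the bar is 44 mm long (its y axis; along the trough at turn 0), 12 mm thick (its x axis), 14 mm high; turns and lifts with the pin. When down it is 60 mm above the trough floor, with 27 mm free below this point to the brass collar (40 mm across)
- tray_in (a point): centre of the inner floor of the blue outgoing tray, fixed: inside 200 (its x) x 180 mm (its y), floor 4 mm thick, walls 4 mm thick, their rim 24 mm above the bench
- mat: black rubber mat 200 (its x) x 190 x 4 mm, fixed on the bench, where the pieces wait; origin under its centre. Mat and tray may change sides from start to start
- piece_1_mid (a point): centre of a drilled distance piece of bright square bar, 34 mm long (its x axis, along its 16 mm bore) and 30 x 30 mm in section, about 0.2 kg, lying flat with its bore level, 15 mm above what it lies on; may be absent
- piece_2_mid (a point): centre of a drilled distance piece of bright square bar, 38 mm long (its x axis, along its 16 mm bore) and 30 x 30 mm in section, about 0.2 kg, lying flat with its bore level, 15 mm above what it lies on; may be absent
- piece_3_mid (a point): centre of a drilled distance piece of bright square bar, 42 mm long (its x axis, along its 16 mm bore) and 30 x 30 mm in section, about 0.2 kg, lying flat with its bore level, 15 mm above what it lies on; may be absent
- piece_4_mid (a point): centre of a drilled distance piece of bright square bar, 46 mm long (its x axis, along its 16 mm bore) and 30 x 30 mm in section, about 0.2 kg, lying flat with its bore level, 15 mm above what it lies on; may be absent
- shears: bystander, loose: pair of kitchen shears, 205 mm long, bright blades and black loop handles, lying flat between mat and tray; origin near the pivot, x towards the blade tips
- whetstone: bystander, loose: two-coloured whetstone 160 (its x) x 55 x 24 mm; origin under its centre
- spanner: bystander, loose: steel spanner 200 mm long (its x), 8 mm thick, lying flat; origin under its middle

How it is judged:
On the way, in this order (a step that is already met when the one before it is completed fails the run):
1. the pin stands out by itself in its rest notch, the handle let go (value of joint plunger between 0.009 and 0.0135 m and value of joint tee above 1 rad and contact force between the fingers and tee below 0.3 N), for 0.3 s.
2. all the pieces lie end to end in the trough and the jaw presses the pack on the anvil, the dial in the green band (2 to 8 mm of anvil travel), for half a second (x of piece_1_mid in the frame of trough between -0.009 and 0.009 m and z of piece_1_mid in the frame of trough between 0.01 and 0.02 m and angle between the x axis of each of piece_1_mid, piece_2_mid, piece_3_mid, piece_4_mid and the y axis of trough, either way round below 0.12 rad and x of piece_2_mid in the frame of trough between -0.009 and 0.009 m and z of piece_2_mid in the frame of trough between 0.01 and 0.02 m and x of piece_3_mid in the frame of trough between -0.009 and 0.009 m and z of piece_3_mid in the frame of trough between 0.01 and 0.02 m and x of piece_4_mid in the frame of trough between -0.009 and 0.009 m and z of piece_4_mid in the frame of trough between 0.01 and 0.02 m and (contact force between carriage and piece_1 above 2 N or contact force between carriage and piece_2 above 2 N or contact force between carriage and piece_3 above 2 N or contact force between carriage and piece_4 above 2 N) and (contact force between anvil and piece_1 above 2 N or contact force between anvil and piece_2 above 2 N or contact force between anvil and piece_3 above 2 N or contact force between anvil and piece_4 above 2 N) and value of joint anvil between 0.002 and 0.008 m), for 0.5 s.
At the end, for the whole second after the job is handed in: Every piece lies at rest within the blue tray on its floor (centre less than 36 mm above it, so not on top of another), the jaw's carriage is within 3 mm of its parked end, and the pin is down in its hole to within 3 mm with the tee turned back to within 0.25 rad (x of piece_1_mid in the frame of tray_in between -0.1 and 0.1 m and y of piece_1_mid in the frame of tray_in between -0.09 and 0.09 m and z of piece_1_mid in the frame of tray_in between 0 and 0.036 m and linear speed of each of piece_1, piece_2, piece_3, piece_4 below 0.03 m/s and x of piece_2_mid in the frame of tray_in between -0.1 and 0.1 m and y of piece_2_mid in the frame of tray_in between -0.09 and 0.09 m and z of piece_2_mid in the frame of tray_in between 0 and 0.036 m and x of piece_3_mid in the frame of tray_in between -0.1 and 0.1 m and y of piece_3_mid in the frame of tray_in between -0.09 and 0.09 m and z of piece_3_mid in the frame of tray_in between 0 and 0.036 m and x of piece_4_mid in the frame of tray_in between -0.1 and 0.1 m and y of piece_4_mid in the frame of tray_in between -0.09 and 0.09 m and z of piece_4_mid in the frame of tray_in between 0 and 0.036 m and value of joint each of carriage, plunger below 0.003 m and value of joint tee below 0.25 rad); the robot touches nothing.
It fails at once if one of the bystanders is moved more than 3 cm (distance of any of shears, whetstone, spanner from where it was at the start of the episode above 0.03 m).
Of piece_1, piece_2, piece_3, piece_4 only 2 to 4 are there at a start; the rules pass over those that are not, and their reading is None.
At some moment in a run one of piece_1, piece_2, piece_3, piece_4 may be knocked a few centimetres aside while the robot is not near it.
Once in a run the grip may slacken for a moment while it holds something.
It also fails if it takes over 210 s, if anything falls off the work surface, if the arm or the gripper's body presses on something with over 40 N, if the wrist force passes 120 N, or if a joint passes its speed limit or range.

## Robot

A 6-joint arm with a two-finger parallel gripper is mounted at the origin on the work surface. World frame = base frame: x ahead of the robot, y to its left, z up, the work surface at z = 0. Lengths are in m, angles in rad, forces in N, time in s.
With the tool pointing down it reaches from about 0.35 to 0.775 m from the base axis. Payload 7.3 kg.
Tool frame: the origin (TCP) lies on the centre line of the jaws, within the pads' length; the fingertips stand 17 mm ahead of it and the grasp point (between the pads) lies 2 mm behind it (robot.tip_extent is the distance from the TCP to the fingertips, in m); z points along the fingers, y is the line along which they close (so a half turn about z gives the same grasp; the last joint's range is limited). The gripper opens to 92 mm and grips with 3 to 60 N. Pads are 19 mm wide; open, the fingers measure 130 mm over their backs; the gripper's body (75 mm by 190 mm) begins 47 mm behind the grasp point.
Start: joints at [1.05, 0.342, 1.524, -0, 1.275, -0.146], TCP at [0.192, 0.489, 0.244] pointing down, gripper open.
Joint ranges: [-2.53, 2.53], [-0.77, 2.02], [0.04, 2.7], [-1, 4.14], [0.28, 2.66], [-3.11, 3.11]. Speed limits (rad/s): [2.57, 2.57, 3.14, 3.14, 3.14, 3.14].

## Interface

Orientations are given as [roll, pitch, yaw] about the fixed x, y, z axes, in that order (R = Rz(yaw) Ry(pitch) Rx(roll)).
In Python, from cell import robot gives the robot as it stands.
- The arm moves only by the tool step_arm, never from a script. Its argument "motion" is a list of rows, each a list of 2 entries, a list of its own where there are three numbers: the shift along the tool's x, y, z in units of 60 mm (1.0 is 60 mm), then the turn about the tool's z in rad. In form: [[[x, y, z], spin], ...]. A call has 1 to 10 rows; each row is the pose to reach, as a shift and turn from the pose commanded when the call began, along the tool's axes at that moment; what a row does not reach only later rows make up. A row lasts 1/8 s, in which the tool goes at most 62.5 mm and 10.7 degrees, less where a joint would pass 70% of its speed; a pose out of reach is approached as far as the arm can. A call with a gripper value outside its range is refused whole. "hand" is the closure in counts, from 0 (fully open) to 255 (shut), set as the call begins (left out, the last holds). The fingers move at their own pace and stop on an object; "squeeze" is the grip in N (left out, the last holds). Time passes only in rows, so rows that repeat a pose let the fingers close. It gives the time, the measured TCP pose, the force, the opening and the grip force at its end, in the units of the state.
- robot.observe(): the state, without advancing time (a new reading comes with each control period).
- robot.read_camera(name): name is "scene" or "top" or "wrist"; returns a dict with "pixels" (420x560x3 uint8, red, green, blue), "intrinsics" (3x3 intrinsics, pixels), "k1" (the pictures are not rectified: a ray, as slopes to the right and down, at radius r is drawn at 1 + k1 r^2 times it, then the intrinsics apply), "xyz" and "rotation" of the camera in the world; the wrist camera has in their place "T_tool_cam" (4x4, takes a point from camera to tool coordinates, whose origin is the TCP and whose axes are the flange's). Camera axes: x right, y up, looking along -z (the intrinsics and any distortion apply to the point x, -y, -z); pixel columns grow to the right and rows downward; lengths in m; the calibration is good to about 2 mm. A picture is of the moment at which its call begins: read the wrist's pose just before it. There is no depth.
- robot.hand_in(): hands the job in; it is judged then, once.
The state is a dict: "time": time; "qpos": joint angles; "qvel": joint speeds; "joint_efforts": joint torques, N m; "tool_pos": TCP position; "tool_rot": TCP orientation; "contact_force": force on the tool from outside, world axes, zero at the start; "torque": the same for the moment, N m; "opening": finger opening in m; "grip_force": force on a finger pad.
Only numpy, scipy, OpenCV 4.12 (cv2) and the standard library are available. Lean on these libraries where they do the work, as an engineer would, in place of code of your own. Each camera call takes 0.05 s, during which the arm holds its last target. There are 200 camera calls.

## Working session

There is one attempt and no reset: what is moved stays moved. The work goes in short steps, Python scripts to look and compute and a tool call to move; the robot and the scene stay as the last step left them, time stands still between calls to the robot, and variables do not carry over. Pictures are saved under pics/ and viewed, at most 14 in all, crops included, and the job is handed in when it is done.

Besides the shell and the picture viewer there is one more tool, called after ">>>" as name(argument=value, ...) on one line, values as JSON. step_arm: Moves the arm, as the interface text tells. Its arguments: {"type":"object","properties":{"motion":{"type":"array"},"hand":{"type":"number"},"squeeze":{"type":"number"}},"required":["motion"]}

```bash
mkdir -p pics; ls; cat > h.py <<'E'
import numpy as np, cv2
from cell import robot
from scipy.spatial.transform import Rotation as R
def cam(name):
    s=robot.observe(); c=robot.read_camera(name)
    if 'T_tool_cam' in c:
        T=np.eye(4); T[:3,:3]=R.from_euler('xyz',s['tool_rot']).as_matrix(); T[:3,3]=s['tool_pos']
        M=T@np.array(c['T_tool_cam'])
        c['xyz']=M[:3,3]; c['rotation']=M[:3,:3]
    c['rotation']=np.array(c['rotation']); 
    if c['rotation'].shape!=(3,3): c['rotation']=R.from_euler('xyz',c['rotation']).as_matrix()
    return c
def save(c,fn,crop=None,scale=1):
    im=cv2.cvtColor(np.array(c['pixels']),cv2.COLOR_RGB2BGR)
    if crop: im=im[crop[1]:crop[3],crop[0]:crop[2]]
    cv2.imwrite('pics/'+fn,cv2.resize(im,None,fx=scale,fy=scale,interpolation=cv2.INTER_CUBIC))
def ray(c,px):
    K=np.array(c['intrinsics']); k=c['k1']
    p=cv2.undistortPoints(np.array(px,float).reshape(-1,1,2),K,np.array([k,0,0,0.]),None,None).reshape(-1,2)
    d=np.c_[p[:,0],-p[:,1],-np.ones(len(p))]@c['rotation'].T
    return d
def onz(c,px,z):
    d=ray(c,px); o=np.array(c['xyz']); return o+d*((z-o[2])/d[:,2])[:,None]
def proj(c,P):
    q=(np.atleast_2d(P)-np.array(c['xyz']))@c['rotation']
    x=q[:,0]/-q[:,2]; y=-q[:,1]/-q[:,2]; f=1+c['k1']*(x*x+y*y); K=np.array(c['intrinsics'])
    return np.c_[K[0,0]*x*f+K[0,2],K[1,1]*y*f+K[1,2]]
E
python3 - <<'E'
from h import *
for n in('top','scene'):
    c=cam(n); save(c,n+'0.png'); print(n,c['xyz'],c['rotation'],c['intrinsics'],c['k1'])
print(robot.observe())
E
```

```text
pics
top [ 0.44725216 -0.00887065  1.01849102] [[ 0.01179344  0.9943236  -0.10574257]
 [-0.99992499  0.01137776 -0.00453344]
 [-0.00330459  0.1057881   0.9943832 ]] [[428.92672449   0.         281.20461135]
 [  0.         428.92672449 207.89718832]
 [  0.           0.           1.        ]] -0.11593063985649418
scene [ 1.24156936 -0.64792693  0.93212155] [[ 0.6556347  -0.50444894  0.56184909]
 [ 0.75476942  0.41655533 -0.50675909]
 [ 0.02159285  0.75631536  0.65385077]] [[526.68124788   0.         276.2806714 ]
 [  0.         526.68124788 206.14711388]
 [  0.           0.           1.        ]] 0.06379048297991416
{'time': 0.1, 'qpos': array([ 1.04999534e+00,  3.42649644e-01,  1.52491530e+00, -2.54904916e-05,
        1.27535278e+00, -1.46020257e-01]), 'qvel': array([ 1.37301771e-04, -8.78796575e-04, -2.55352823e-03,  6.96253020e-05,
        9.85768801e-04, -6.64007531e-04]), 'joint_efforts': array([ 5.18627203e-04, -4.32007778e+01, -2.44691348e+01,  7.18602701e-02,
        5.26497304e-02, -3.89400998e-05]), 'tool_pos': array([0.19201885, 0.4882757 , 0.24311835]), 'tool_rot': array([-3.14027814e+00, -1.68683173e-04,  2.76681925e+00]), 'contact_force': array([-0.21368045, -0.20869908, -0.2469437 ]), 'torque': array([-0.04083191, -0.04214506,  0.03841832]), 'grip_force': 0.0, 'opening': 0.09184986772887054}
```

View pics/top0.png

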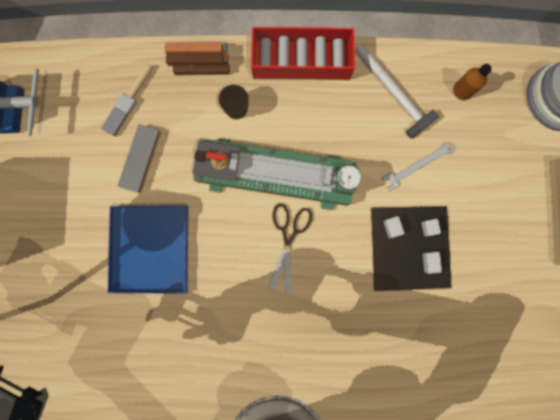

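View pics/scene0.png

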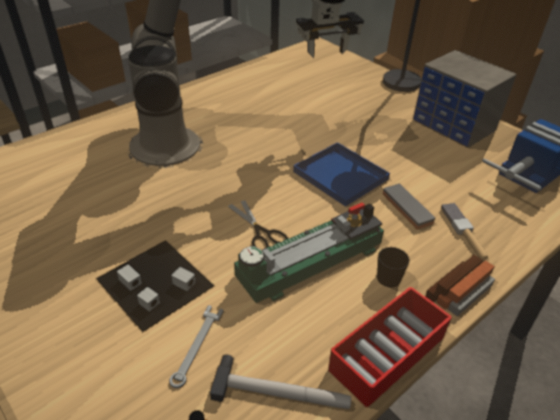

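The top view shows three pieces on the mat at about (394,227), (431,228) and (432,263). The gauge has its red tee at (215,156) and its dial at (347,177). The tray is at (149,249) and the shears at (288,240). In the scene view the pieces are at (128,277), (149,299) and (183,279), and the tee is at (358,209).

```bash
python3 - <<'E'
from h import *
c=cam('top'); im=np.array(c['pixels']); hsv=cv2.cvtColor(im,cv2.COLOR_RGB2HSV)
def blobs(m,box,amin,z,name):
    x0,y0,x1,y1=box; mm=np.zeros_like(m); mm[y0:y1,x0:x1]=m[y0:y1,x0:x1]
    cs,_=cv2.findContours(mm,cv2.RETR_EXTERNAL,cv2.CHAIN_APPROX_NONE)
    for k in cs:
        if cv2.contourArea(k)<amin: continue
        pts=k.reshape(-1,2)+0.0; w=onz(c,pts,z)[:,:2].astype(np.float32)
        r=cv2.minAreaRect(w*1000); print(name,np.round(r[0],1),np.round(r[1],1),round(r[2],1),'px',k.reshape(-1,2).mean(0).round(1))
H,S,V=cv2.split(hsv)
blobs(((V>130)&(S<70)).astype(np.uint8),(370,205,455,292),50,0.034,'piece')
red=(((H<8)|(H>172))&(S>150)&(V>100)).astype(np.uint8)
blobs(red,(190,140,250,180),10,0.112,'tee')
g=((H>50)&(H<95)&(S>60)).astype(np.uint8)
blobs(g,(180,130,370,215),300,0.03,'green')
b=((H>100)&(H<125)&(S>120)).astype(np.uint8)
blobs(b,(100,195,200,300),1000,0.024,'tray')
blobs(((V<60)).astype(np.uint8),(365,200,458,295),1000,0.004,'mat')
blobs(((S<60)&(V>170)).astype(np.uint8),(325,160,370,195),50,0.103,'dial')
E
```

```text
piece [ 430.1 -354.7] [46.2 38. ] 0.2 px [432.2 262.1]
piece [ 510.8 -353.9] [34.6 38. ] 11.3 px [431.3 227.3]
piece [ 510.7 -265.2] [43.1 35.9] 18.1 px [393.8 226.9]
tee [654.8 138.8] [45.8 16.4] 78.9 px [215.7 155.7]
green [ 582.9 -134.6] [47.7 82.8] 17.0 px [337.1 196.9]
green [604.4  96.7] [181.5  29.5] 86.8 px [241.8 184.4]
tray [452.6 309.2] [195.2 182.1] 1.5 px [148.3 249.3]
mat [ 463.  -314.5] [190.6 180.8] 1.8 px [409.3 248.2]
dial [ 615.2 -154.2] [47.7 41.9] 15.6 px [349.8 176.8]
```

```bash
cat >> h.py <<'E'
def go(x,y,z,yawdeg):
    "shift (60 mm units, tool axes) and spin to reach a tool-down pose from the measured one"
    s=robot.observe(); M=R.from_euler('xyz',s['tool_rot']).as_matrix()
    d=M.T@(np.array([x,y,z])-s['tool_pos'])/0.06
    yaw=np.arctan2(M[1,0],M[0,0]); sp=-(np.radians(yawdeg)-yaw); sp=(sp+np.pi)%(2*np.pi)-np.pi
    print('shift',d.round(3),'spin',round(sp,3),'rows>=',int(np.ceil(max(np.linalg.norm(d)*.96,abs(sp)/.187))))
E
python3 - <<'E'
from h import *
c=robot.read_camera('wrist'); print(np.round(c['T_tool_cam'],3),c['intrinsics'])
go(.62,.12,.30,82.3)
E
```

```text
[[ 0.     0.951  0.309  0.084]
 [ 1.    -0.    -0.    -0.   ]
 [ 0.     0.309 -0.951 -0.141]
 [ 0.     0.     0.     1.   ]] [[330.09840968   0.         284.04830885]
 [  0.         330.09840968 206.39734885]
 [  0.           0.           1.        ]]
shift [-8.885 -3.104 -0.943] spin 1.33 rows>= 10
```

>>> step_arm(motion=[[[-0.9,-0.31,-0.2],0.15],[[-1.8,-0.62,-0.5],0.3],[[-2.7,-0.93,-0.9],0.45],[[-3.6,-1.24,-0.94],0.6],[[-4.5,-1.55,-0.94],0.75],[[-5.4,-1.86,-0.94],0.9],[[-6.3,-2.2,-0.94],1.05],[[-7.2,-2.5,-0.94],1.2],[[-8.1,-2.8,-0.94],1.33],[[-8.885,-3.1,-0.94],1.33]])

```text
time: 1.45
tool_pos: [0.6215, 0.1188, 0.2997]
tool_rot: [-3.141, -0.0, 1.435]
contact_force: [-0.6, 1.3, 0.9]
opening: 0.0919
grip_force: 0.0
```

>>> step_arm(motion=[[[0,0,0],0],[[0,0,0],0]])

```text
time: 1.7
tool_pos: [0.6198, 0.1206, 0.2996]
tool_rot: [-3.14, -0.0, 1.437]
contact_force: [-0.1, 0.5, 0.3]
opening: 0.0916
grip_force: 0.0
```

```bash
python3 - <<'E'
from h import *
c=cam('wrist'); save(c,'w1.png'); im=np.array(c['pixels']); np.savez('w1.npz',**c)
s=robot.observe(); print(s['tool_pos'],s['tool_rot'])
H,S,V=cv2.split(cv2.cvtColor(im,cv2.COLOR_RGB2HSV))
red=(((H<8)|(H>172))&(S>150)&(V>80)).astype(np.uint8)
cs,_=cv2.findContours(red,cv2.RETR_EXTERNAL,cv2.CHAIN_APPROX_NONE)
for k in cs:
    if cv2.contourArea(k)>80:
        w=onz(c,k.reshape(-1,2)+0.,.112)[:,:2].astype(np.float32)
        print(cv2.minAreaRect(w*1000),k.reshape(-1,2).mean(0))
E
```

```text
[0.61951325 0.12109831 0.30006307] [-3.14094087e+00 -3.31845907e-04  1.43758242e+00]
((907.2354125976562, 8.258121490478516), (13.415324211120605, 34.21843338012695), 7.395745277404785) [554.88461538 249.1025641 ]
((860.4349975585938, 48.06917953491211), (88.83366394042969, 114.1973876953125), 0.15944890677928925) [513.0608229  216.47763864]
((654.1023559570312, 140.0157470703125), (43.544212341308594, 15.044626235961914), 84.35050964355469) [316.66666667 161.75757576]
```

View pics/w1.png

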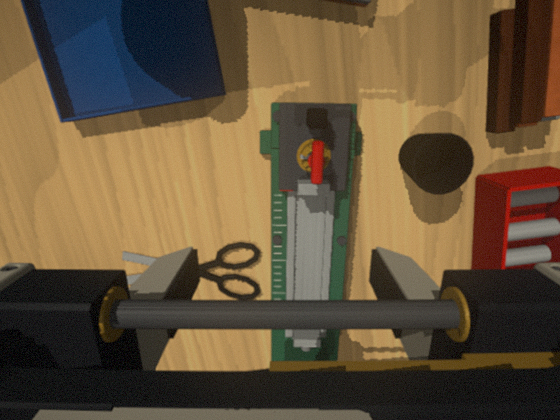

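The wrist view has +y at the top. It shows the tee at (317,162) and the black lug at (317,118). The jaw is at (308,187), the bed's left edge is at x≈272, and its right edge runs from 357 to 337.

```bash
python3 - <<'E'
from h import *
c=dict(np.load('w1.npz')); c['k1']=float(c['k1'])
def ln(a,b,z):
    w=onz(c,[a,b],z); d=w[0]-w[1]; print(w[:,:2].round(4).tolist(),np.degrees(np.arctan2(-d[0],d[1])).round(2))
ln((272,103),(273,358),.04); ln((357,103),(337,358),.04)
im=cv2.cvtColor(c['pixels'],cv2.COLOR_RGB2GRAY).astype(int)
hsv=cv2.cvtColor(c['pixels'],cv2.COLOR_RGB2HSV)
for r in (220,250,280,310,335): # trough: unsaturated run
    row=hsv[r,270:350]; m=np.where((row[:,1]<60)&(row[:,2]>90))[0]+270
    w=onz(c,[(m.min()-.5,r),(m.max()+.5,r)],.051); print(r,m.min(),m.max(),w[:,:2].round(4).tolist())
ln((306,122),(306,108),.075)
go(.6545,.1393,.16,84.)
E
```

```text
[[0.6163, 0.2016], [0.5646, -0.1618]] -8.1
[[0.7142, 0.1886], [0.6605, -0.1748]] -8.41
220 286 332 [[0.6132, 0.0601], [0.6718, 0.0523]]
250 286 331 [[0.6077, 0.019], [0.6669, 0.0111]]
280 274 329 [[0.586, -0.0227], [0.6603, -0.0327]]Traceback (most recent call last):
  File "<stdin>", line 10, in <module>
    return umr_minimum(a, axis, None, out, keepdims, initial, where)
ValueError: zero-size array to reduction operation minimum which has no identity
```

```bash
python3 - <<'E'
from h import *
go(.6545,.1393,.16,82.); go(.6545,.1393,.103,82.)
E
```

```text
shift [0.377 0.539 2.334] spin 0.006 rows>= 3
shift [0.377 0.54  3.284] spin 0.006 rows>= 4
```

>>> step_arm(motion=[[[0.38,0.54,0.6],0],[[0.38,0.54,1.5],0],[[0.38,0.54,2.3],0],[[0.38,0.54,2.9],0],[[0.38,0.54,3.28],0],[[0.38,0.54,3.28],0],[[0.38,0.54,3.28],0]], hand=120)

```text
time: 2.62
tool_pos: [0.6557, 0.1395, 0.1051]
tool_rot: [3.139, -0.001, 1.438]
contact_force: [1.1, -0.3, 0.9]
opening: 0.0486
grip_force: 0.0
```

>>> step_arm(motion=[[[0,0,0],0],[[0,0,0],0],[[0,0,0],0],[[0,0,0],0],[[0,0,0],0]], hand=255, squeeze=30)

```text
time: 3.25
tool_pos: [0.6556, 0.1385, 0.1035]
tool_rot: [3.141, -0.0, 1.437]
contact_force: [0.3, -0.1, 0.1]
opening: 0.0116
grip_force: 30.0
```

>>> step_arm(motion=[[[0,0,-0.1],0],[[0,0,-0.2],0],[[0,0,-0.26],0],[[0,0,-0.26],0],[[0,0,-0.26],0]])

```text
time: 3.88
tool_pos: [0.6553, 0.1385, 0.1178]
tool_rot: [-3.141, 0.0, 1.437]
contact_force: [5.5, 0.3, -13.6]
opening: 0.0119
grip_force: 30.0
```

>>> step_arm(motion=[[[0,0,-0.02],0],[[0,0,-0.02],-0.15],[[0,0,-0.02],-0.32],[[0,0,-0.02],-0.5],[[0,0,-0.02],-0.68],[[0,0,-0.02],-0.86],[[0,0,-0.02],-1.04],[[0,0,-0.02],-1.2],[[0,0,-0.02],-1.28],[[0,0,-0.02],-1.28]])

```text
time: 5.12
tool_pos: [0.6554, 0.1386, 0.1189]
tool_rot: [-3.141, -0.001, 2.718]
contact_force: [7.1, 1.0, -13.5]
opening: 0.0119
grip_force: 30.0
```

>>> step_arm(motion=[[[0,0,0],0],[[0,0,0],0]])

```text
time: 5.38
tool_pos: [0.6554, 0.1386, 0.1189]
tool_rot: [-3.141, -0.001, 2.717]
contact_force: [7.1, -0.1, -14.1]
opening: 0.0117
grip_force: 30.0
```

>>> step_arm(motion=[[[0,0,0.04],0],[[0,0,0.08],0],[[0,0,0.08],0]])

```text
time: 5.75
tool_pos: [0.6555, 0.1386, 0.1146]
tool_rot: [-3.142, -0.0, 2.717]
contact_force: [5.0, 0.1, -11.5]
opening: 0.0116
grip_force: 30.0
```

>>> step_arm(motion=[[[0,0,0],0],[[0,0,0],0],[[0,0,0],0],[[0,0,-0.3],0],[[0,0,-1],0],[[0,0,-1.5],0],[[0,0,-1.5],0],[[0,0,-1.5],0]], hand=200)

```text
time: 6.75
tool_pos: [0.6549, 0.1386, 0.2051]
tool_rot: [-3.141, -0.001, 2.717]
contact_force: [0.6, -0.0, 0.2]
opening: 0.0197
grip_force: 0.0
```

```bash
python3 - <<'E'
from h import *
go(.47,-.25,.28,93.) 
c=cam('scene'); save(c,'s2.png',(320,170,420,270),5)
im=np.array(cam('top')['pixels']); 
H,S,V=cv2.split(cv2.cvtColor(im,cv2.COLOR_RGB2HSV))
E
```

```text
shift [ 0.14  -7.171 -1.246] spin 1.094 rows>= 7
```

View pics/s2.png

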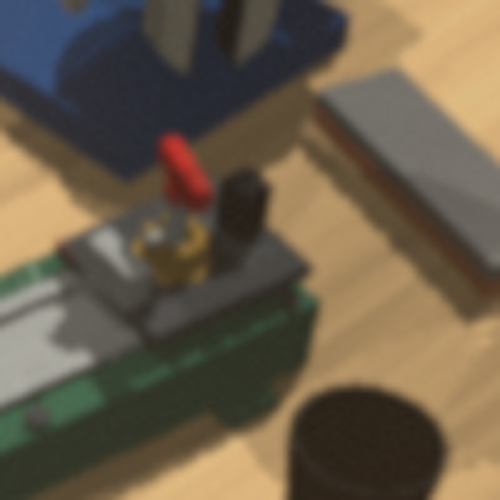

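The crop shows the red tee at about (185,170), turned across the carriage and standing clear of the brass collar, so it is out in its notch. The lug at (243,205) stands slightly lower than the tee.

>>> step_arm(motion=[[[0,-1.0,-0.7],0.15],[[0.05,-2.0,-0.75],0.3],[[0.1,-3.0,-0.75],0.47],[[0.1,-4.0,-0.75],0.65],[[0.1,-5.0,-0.75],0.8],[[0.1,-6.0,-0.75],1.0],[[0.0,-7.0,-0.75],1.15],[[-0.1,-7.65,-0.75],1.15],[[-0.1,-7.65,-0.75],1.15],[[-0.1,-7.65,-0.75],1.15]], hand=0)

```text
time: 8.1
tool_pos: [0.4715, -0.2815, 0.2495]
tool_rot: [-3.14, -0.002, 1.567]
contact_force: [0.3, -0.1, 0.2]
opening: 0.0917
grip_force: 0.0
```

```bash
python3 - <<'E'
from h import *
s=robot.observe(); print(s['tool_pos'],s['tool_rot'])
c=cam('wrist'); save(c,'w3.png'); np.savez('w3.npz',**c)
im=np.array(c['pixels']); H,S,V=cv2.split(cv2.cvtColor(im,cv2.COLOR_RGB2HSV))
print(proj(c,[[.43,-.355,.034],[.511,-.354,.034],[.511,-.265,.034]]))
E
```

```text
[ 0.47146819 -0.28149315  0.2494919 ] [-3.14042901e+00 -1.56429969e-03  1.56658659e+00]
[[249.1761875  240.38198599]
 [318.15204608 239.39366721]
 [320.41647897 164.2568638 ]]
```

View pics/w3.png

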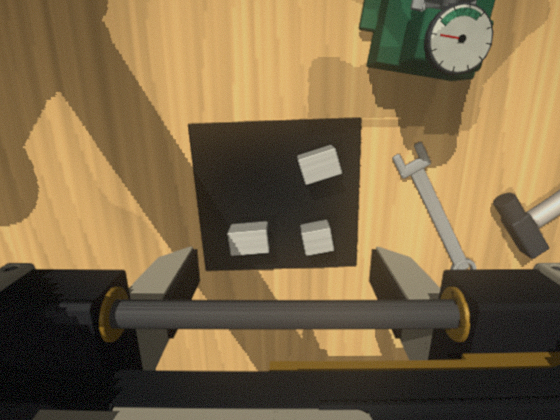

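The mat shows three pieces at (249,238), (317,238) and (319,165). The needle on the dial stands at zero, pointing to the robot side. I'll enlarge to see which way the bores run.

```bash
python3 - <<'E'
from h import *
c=dict(np.load('w3.npz')); c['k1']=float(c['k1']); save(c,'w3c.png',(215,135,355,265),5)
g=cv2.cvtColor(c['pixels'],cv2.COLOR_RGB2GRAY)
for t in (110,150,190,210):
    m=(g>t).astype(np.uint8); q=np.zeros_like(m); q[130:263,205:352]=m[130:263,205:352]
    for k in cv2.findContours(q,0,1)[0]:
        if cv2.contourArea(k)>200:
            w=onz(c,k.reshape(-1,2)+0.,.034)[:,:2].astype(np.float32)*1000
            r=cv2.minAreaRect(w); print(t,np.round(r[0],1),np.round(r[1],1),round(r[2],1))
E
```

```text
110 [ 429.  -352.5] [46.1 39.2] 5.1
110 [ 509.2 -351.8] [34.2 39.9] 11.7
110 [ 509.7 -265.1] [42.2 33.9] 17.7
150 [ 428.5 -356.9] [43.9 29.9] 5.1
150 [ 510.1 -356. ] [32.2 30.2] 11.5
150 [ 510.1 -266.5] [40.2 29.4] 17.9
```

View pics/w3c.png

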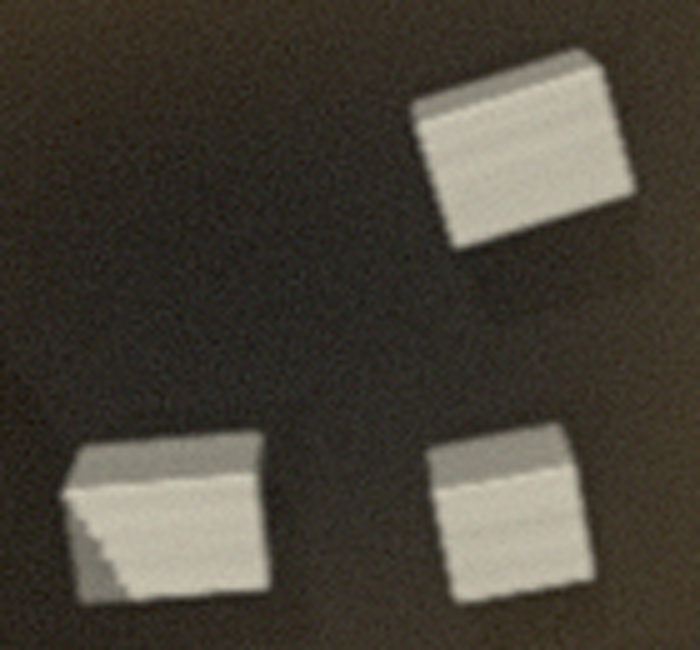

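The bores run along the long edges, roughly along world x. The pieces measure 46, 34 and 42 mm. I'll take the 42 first.

```bash
python3 - <<'E'
from h import *
go(.5101,-.2665,.10,17.9);go(.5101,-.2665,.032,17.9)
E
```

```text
shift [0.242 0.641 2.495] spin 1.255 rows>= 7
shift [0.241 0.642 3.628] spin 1.255 rows>= 7
```

>>> step_arm(motion=[[[0.24,0.64,0.4],0.18],[[0.24,0.64,0.8],0.36],[[0.24,0.64,1.2],0.54],[[0.24,0.64,1.6],0.72],[[0.24,0.64,2.0],0.9],[[0.24,0.64,2.2],1.08],[[0.24,0.64,2.4],1.255],[[0.24,0.64,2.6],1.255],[[0.24,0.64,2.6],1.255]], hand=110)

```text
time: 9.28
tool_pos: [0.5098, -0.2667, 0.0933]
tool_rot: [-3.14, 0.001, 0.316]
contact_force: [0.1, 0.4, 1.0]
opening: 0.0524
grip_force: 0.0
```

```bash
python3 - <<'E'
from h import *
go(.5101,-.2665,.032,17.9)
c=cam('wrist'); g=cv2.cvtColor(c['pixels'],cv2.COLOR_RGB2GRAY)
cs=[k for k in cv2.findContours((g>150).astype(np.uint8),0,1)[0] if cv2.contourArea(k)>500]
for k in cs:
    r=cv2.minAreaRect(onz(c,k.reshape(-1,2)+0.,.034)[:,:2].astype(np.float32)*1000); print(np.round(r[0],1),np.round(r[1],1),round(r[2],1))
E
```

```text
shift [6.000e-03 1.000e-03 1.022e+00] spin 0.004 rows>= 1
[ 532.3 -420.3] [34.6 71.9] 9.5
[ 510.9 -267.1] [41.1 29.4] 18.2
[537.2 -84.9] [31.4  8.4] 3.7
[ 565.6 -220. ] [162.  377.7] 32.7
[ 595.8 -112. ] [14.  57.4] 16.7
```

Near-view agrees to within 1 mm, so I'll go down and grip.

>>> step_arm(motion=[[[0.01,0,0.5],0],[[0.01,0,0.9],0],[[0.01,0,1.02],0],[[0.01,0,1.02],0],[[0.01,0,1.02],0]])

```text
time: 9.95
tool_pos: [0.5113, -0.268, 0.0342]
tool_rot: [3.14, -0.001, 0.312]
contact_force: [-0.2, 0.3, -0.2]
opening: 0.0524
grip_force: 0.0
```

>>> step_arm(motion=[[[0,0,0],0],[[0,0,0],0],[[0,0,0],0],[[0,0,0],0]], hand=255, squeeze=30)

```text
time: 10.45
tool_pos: [0.5108, -0.2676, 0.0334]
tool_rot: [3.141, -0.0, 0.312]
contact_force: [-1.5, 0.3, 3.4]
opening: 0.0296
grip_force: 30.0
```

```bash
cat >> h.py <<'E'
T0=np.array([.6363,.0086]); A=np.radians(-8.0)
def gauge(x,y): return T0+x*np.array([np.cos(A),np.sin(A)])+y*np.array([-np.sin(A),np.cos(A)])
E
python3 - <<'E'
from h import *
print(robot.observe()['tool_pos'], robot.observe()['opening'])
p=gauge(0,-.086); print(p); go(*p,.14,82);go(*p,.073,82)
E
```

```text
[ 0.51076661 -0.26764234  0.03340392] 0.029593118247217616
[ 0.62433111 -0.07656305]
shift [ 2.779 -2.45  -1.776] spin -1.119 rows>= 6
shift [ 2.779 -2.45  -0.66 ] spin -1.119 rows>= 6
```

>>> step_arm(motion=[[[0,0,-0.8],0],[[0,0,-1.7],-0.05],[[0.4,-0.4,-2.4],-0.23],[[0.9,-0.8,-2.4],-0.41],[[1.4,-1.2,-2.4],-0.59],[[1.9,-1.7,-2.4],-0.77],[[2.4,-2.1,-2.4],-0.95],[[2.78,-2.45,-2.4],-1.12],[[2.78,-2.45,-2.4],-1.12],[[2.78,-2.45,-2.4],-1.12]])

```text
time: 11.7
tool_pos: [0.6238, -0.0769, 0.1765]
tool_rot: [-3.14, 0.0, 1.43]
contact_force: [-0.7, -1.0, -1.7]
opening: 0.03
grip_force: 30.0
```

>>> step_arm(motion=[[[0,0,0.3],0],[[0,0,0.6],0],[[0,0,0.6],0],[[0,0,0.6],0]])

```text
time: 12.2
tool_pos: [0.6245, -0.0774, 0.1418]
tool_rot: [3.141, 0.0, 1.43]
contact_force: [0.7, 0.7, -1.9]
opening: 0.0301
grip_force: 30.0
```

```bash
python3 - <<'E'
from h import *
p=gauge(0,-.086); go(*p,.0754,82); print(robot.observe()['grip_force'],robot.observe()['opening'])
c=cam('wrist'); save(c,'w4.png'); np.savez('w4.npz',**c)
E
```

```text
shift [ 0.013 -0.005  1.107] spin -0.001 rows>= 2
29.99942511320114 0.030117383984284082
```

View pics/w4.png

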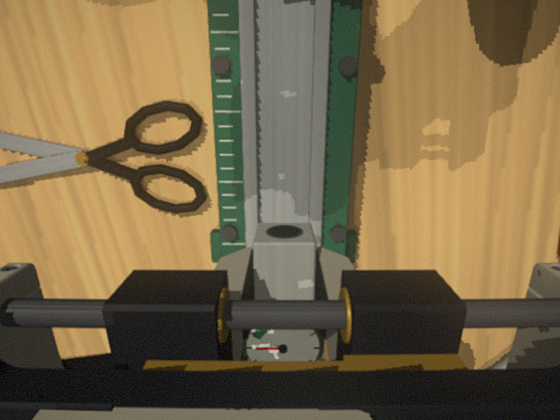

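The piece is held with its bore facing along +y, visible at (286,232). The trough floor lies between rails at x≈257 and 317. I'll check the trough centreline here.

```bash
python3 - <<'E'
from h import *
c=dict(np.load('w4.npz')); c['k1']=float(c['k1']); 
H,S,V=cv2.split(cv2.cvtColor(c['pixels'],cv2.COLOR_RGB2HSV))
C=[]
for r in (20,50,80,110,130,150,180,200):
    m=np.where(S[r,225:345]<50)[0]+225
    w=onz(c,[(m.min()-.5,r),(m.max()+.5,r)],.051)[:,:2]; C.append(w.mean(0)); d=w.mean(0)-T0
    print(r,m.min(),m.max(),'width',np.linalg.norm(w[1]-w[0]).round(4),'gx',(d@[np.cos(A),np.sin(A)]).round(4),'gy',(d@[-np.sin(A),np.cos(A)]).round(4))
E
```

```text
20 238 330 width 0.0585 gx 0.0006 gy 0.045
50 239 329 width 0.0586 gx 0.0005 gy 0.0276
80 225 328 width 0.0686 gx -0.0044 gy 0.0094
110 225 326 width 0.069 gx -0.0052 gy -0.0097
130 241 326 width 0.0591 gx 0.0002 gy -0.023
150 242 325 width 0.0588 gx 0.0001 gy -0.0368
180 225 323 width 0.0713 gx -0.0067 gy -0.0583
200 244 323 width 0.0587 gx 0.0001 gy -0.0733
```

Centreline within 0.6 mm. Lowering and releasing.

>>> step_arm(motion=[[[0.01,0,0.4],0],[[0.01,0,0.8],0],[[0.01,0,1.05],0],[[0.01,0,1.11],0],[[0.01,0,1.11],0],[[0.01,0,1.11],0]])

```text
time: 13.0
tool_pos: [0.625, -0.0761, 0.0753]
tool_rot: [3.14, 0.0, 1.432]
contact_force: [-0.2, 0.2, -1.8]
opening: 0.0299
grip_force: 30.0
```

>>> step_arm(motion=[[[0,0,0],0],[[0,0,0],0],[[0,0,0],0],[[0,0,-0.8],0],[[0,0,-1.6],0],[[0,0,-1.6],0]], hand=110)

```text
time: 13.75
tool_pos: [0.6267, -0.0764, 0.1753]
tool_rot: [3.132, 0.001, 1.432]
contact_force: [0.8, -0.3, -0.5]
opening: 0.0525
grip_force: 0.0
```

```bash
cat >> h.py <<'E'
def mat():
    "pieces left on the mat, seen from the top camera"
    c=cam('top'); g=cv2.cvtColor(np.array(c['pixels']),cv2.COLOR_RGB2HSV); m=((g[:,:,2]>130)&(g[:,:,1]<70)).astype(np.uint8); q=np.zeros_like(m); q[200:300,365:462]=m[200:300,365:462]
    for k in cv2.findContours(q,0,1)[0]:
        if cv2.contourArea(k)>80:
            r=cv2.minAreaRect(onz(c,k.reshape(-1,2)+0.,.034)[:,:2].astype(np.float32)*1000); print('mat',np.round(r[0],1),np.round(r[1],1),round(r[2],1))
E
python3 - <<'E'
from h import *
mat(); go(.429,-.3569,.15,5.1)
E
```

```text
mat [ 429.4 -358. ] [43.3 29. ] 5.7
mat [ 510.8 -353.4] [36.7 39.7] 10.3
mat [ 527.3 -205.3] [14.  81.2] 89.5
shift [-5.087 -2.594  0.367] spin 1.343 rows>= 8
```

>>> step_arm(motion=[[[-0.7,-0.35,0],0.18],[[-1.4,-0.7,0],0.36],[[-2.1,-1.05,0],0.54],[[-2.8,-1.4,0],0.72],[[-3.5,-1.75,0],0.9],[[-4.2,-2.1,0],1.08],[[-4.9,-2.5,0.4],1.26],[[-5.09,-2.59,1],1.34],[[-5.09,-2.59,1.2],1.34],[[-5.09,-2.59,1.2],1.34]])

```text
time: 15.05
tool_pos: [0.4281, -0.3558, 0.0974]
tool_rot: [-3.139, 0.002, 0.094]
contact_force: [-0.4, 0.7, 0.9]
opening: 0.0524
grip_force: 0.0
```

```bash
cat >> h.py <<'E'
def near(z,thr=150,lo=28,hi=50):
    c=cam('wrist'); g=cv2.cvtColor(np.array(c['pixels']),cv2.COLOR_RGB2GRAY)
    for k in cv2.findContours((g>thr).astype(np.uint8),0,1)[0]:
        if cv2.contourArea(k)>500:
            r=cv2.minAreaRect(onz(c,k.reshape(-1,2)+0.,z)[:,:2].astype(np.float32)*1000)
            if lo-3<min(r[1]) and max(r[1])<hi: print('near',np.round(r[0],1),np.round(r[1],1),round(r[2],1))
    return c
E
python3 - <<'E'
from h import *
near(.034,110);near(.034); go(.429,-.3569,.032,5.1)
E
```

```text
near [ 429.2 -357.9] [45.4 29.8] 5.7
near [ 510.5 -357.1] [33.7 30. ] 11.5
near [ 429.  -357.8] [44.2 29.3] 4.3
near [ 510.4 -356.9] [33.3 29.5] 11.4
shift [-0.004  0.006  1.12 ] spin 0.005 rows>= 2
```

>>> step_arm(motion=[[[0,0.02,0.5],0],[[0,0.02,1.0],0],[[0,0.02,1.1],0],[[0,0.02,1.1],0],[[0,0.02,1.1],0]])

```text
time: 15.78
tool_pos: [0.4292, -0.3586, 0.034]
tool_rot: [3.14, -0.002, 0.092]
contact_force: [0.7, -0.0, -0.4]
opening: 0.0525
grip_force: 0.0
```

>>> step_arm(motion=[[[0,0,0],0],[[0,0,0],0],[[0,0,0],0],[[0,0,0],0]], hand=255)

```text
time: 16.27
tool_pos: [0.4284, -0.3582, 0.0328]
tool_rot: [3.141, -0.0, 0.092]
contact_force: [-0.7, 0.8, 4.2]
opening: 0.0298
grip_force: 30.0
```

```bash
python3 - <<'E'
from h import *
p=gauge(0,-.038); print(p); go(*p,.18,82)
E
```

```text
[ 0.63101142 -0.02903019]
shift [ 3.866 -5.153 -2.453] spin -1.34 rows>= 8
```

>>> step_arm(motion=[[[0,0,-0.8],0],[[0,0,-1.7],-0.05],[[0.5,-0.7,-2.4],-0.22],[[1.0,-1.4,-2.45],-0.39],[[1.5,-2.1,-2.45],-0.56],[[2.1,-2.8,-2.45],-0.73],[[2.6,-3.5,-2.45],-0.9],[[3.1,-4.2,-2.45],-1.07],[[3.6,-4.8,-2.45],-1.24],[[3.87,-5.15,-2.45],-1.34]])

```text
time: 17.52
tool_pos: [0.6319, -0.0267, 0.1788]
tool_rot: [-3.141, -0.0, 1.438]
contact_force: [0.4, 0.1, -0.9]
opening: 0.03
grip_force: 30.0
```

>>> step_arm(motion=[[[0,0,0.4],0],[[0,0,0.8],0],[[0,0,0.8],0],[[0,0,0.8],0]])

```text
time: 18.02
tool_pos: [0.6316, -0.0293, 0.1322]
tool_rot: [3.141, -0.0, 1.432]
contact_force: [0.7, -0.2, -1.1]
opening: 0.0299
grip_force: 30.0
```

```bash
python3 - <<'E'
from h import *
p=gauge(0,-.038); go(*p,.0748,82); c=cam('wrist'); np.savez('w5.npz',**c); save(c,'w5.png')
mat()
E
```

```text
shift [ 0.003 -0.011  0.957] spin 0.0 rows>= 1
mat [ 510.9 -352.4] [32.6 37.7] 10.5
```

>>> step_arm(motion=[[[0,-0.01,0.4],0],[[0,-0.01,0.8],0],[[0,-0.01,0.96],0],[[0,-0.01,0.96],0],[[0,-0.01,0.96],0]])

```text
time: 18.75
tool_pos: [0.6312, -0.0291, 0.0749]
tool_rot: [3.14, -0.0, 1.432]
contact_force: [-0.2, 0.2, -2.0]
opening: 0.0295
grip_force: 30.0
```

>>> step_arm(motion=[[[0,0,0],0],[[0,0,0],0],[[0,0,0],0],[[0,0,-0.8],0],[[0,0,-1.6],0],[[0,0,-1.6],0]], hand=110)

```text
time: 19.5
tool_pos: [0.6329, -0.0293, 0.1747]
tool_rot: [3.132, 0.0, 1.432]
contact_force: [0.0, -0.2, -1.6]
opening: 0.052
grip_force: 0.0
```

```bash
python3 - <<'E'
from h import *
mat(); go(.5104,-.3569,.175,11.4)
E
```

```text
mat [ 511.4 -352.2] [34.6 37.6] 11.6
shift [-5.69  -1.242 -0.055] spin 1.233 rows>= 7
```

>>> step_arm(motion=[[[-0.8,-0.18,0],0.18],[[-1.6,-0.36,0],0.36],[[-2.4,-0.54,0],0.54],[[-3.2,-0.7,0],0.72],[[-4.0,-0.9,0],0.9],[[-4.9,-1.1,0.1],1.08],[[-5.69,-1.24,0.4],1.23],[[-5.69,-1.24,1],1.23],[[-5.69,-1.24,1.2],1.23],[[-5.69,-1.24,1.2],1.23]])

```text
time: 20.8
tool_pos: [0.5093, -0.3558, 0.0966]
tool_rot: [-3.139, 0.002, 0.203]
contact_force: [1.0, 0.7, 0.6]
opening: 0.0521
grip_force: 0.0
```

```bash
python3 - <<'E'
from h import *
near(.034,110);near(.034); go(.5104,-.3570,.032,11.4)
E
```

```text
near [ 426.9 -416. ] [28.7 31. ] 9.3
near [ 511.7 -356.9] [36.3 30.1] 11.3
near [ 510.8 -357. ] [33.2 29.4] 11.1
shift [-0.003  0.008  1.112] spin 0.004 rows>= 2
```

>>> step_arm(motion=[[[0,0.01,0.5],0],[[0,0.01,1.0],0],[[0,0.01,1.1],0],[[0,0.01,1.1],0],[[0,0.01,1.1],0]])

```text
time: 21.52
tool_pos: [0.5107, -0.358, 0.0336]
tool_rot: [3.139, -0.002, 0.202]
contact_force: [-0.2, 0.0, -0.1]
opening: 0.052
grip_force: 0.0
```

>>> step_arm(motion=[[[0,0,0],0],[[0,0,0],0],[[0,0,0],0],[[0,0,0],0]], hand=255)

```text
time: 22.02
tool_pos: [0.5098, -0.3575, 0.0322]
tool_rot: [3.141, -0.0, 0.202]
contact_force: [-0.9, -0.2, 3.2]
opening: 0.0301
grip_force: 30.0
```

```bash
python3 - <<'E'
from h import *
p=gauge(0,.007); print(p); go(*p,.18,82)
E
```

```text
[0.63727421 0.01553188]
shift [ 3.327 -5.664 -2.463] spin -1.229 rows>= 7
```

>>> step_arm(motion=[[[0,0,-0.8],0],[[0,0,-1.7],-0.05],[[0.4,-0.7,-2.4],-0.22],[[0.9,-1.5,-2.45],-0.39],[[1.35,-2.3,-2.45],-0.56],[[1.8,-3.1,-2.45],-0.73],[[2.3,-3.9,-2.45],-0.9],[[2.75,-4.7,-2.45],-1.07],[[3.1,-5.3,-2.45],-1.2],[[3.33,-5.66,-2.45],-1.23]])

```text
time: 23.28
tool_pos: [0.6373, 0.0178, 0.178]
tool_rot: [-3.14, -0.0, 1.436]
contact_force: [0.2, -1.9, -3.2]
opening: 0.0297
grip_force: 30.0
```

>>> step_arm(motion=[[[0,0,0.4],0],[[0,0,0.8],0],[[0,0,0.8],0],[[0,0,0.8],0]])

```text
time: 23.78
tool_pos: [0.6378, 0.0152, 0.1315]
tool_rot: [3.141, -0.0, 1.432]
contact_force: [0.1, -0.3, -2.6]
opening: 0.0297
grip_force: 30.0
```

```bash
python3 - <<'E'
from h import *
p=gauge(0,.007); go(*p,.0742,82); c=cam('wrist'); save(c,'w6.png')
E
```

```text
shift [ 0.004 -0.01   0.956] spin 0.0 rows>= 1
```

View pics/w6.png

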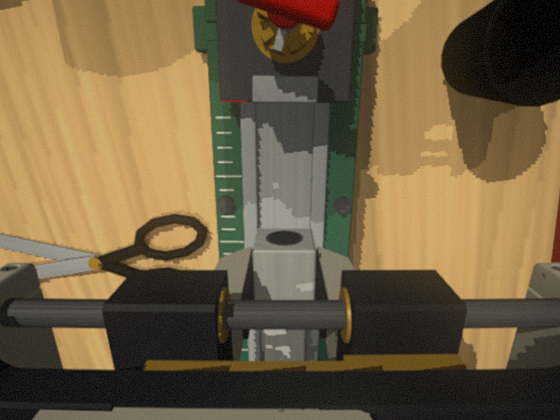

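The last piece is held square over the trough. The jaw face is at (284,100) and the tee stays turned at (290,10). I'll release, then measure the lug height.

>>> step_arm(motion=[[[0,-0.01,0.4],0],[[0,-0.01,0.8],0],[[0,-0.01,0.96],0],[[0,-0.01,0.96],0],[[0,-0.01,0.96],0]])

```text
time: 24.45
tool_pos: [0.6375, 0.0153, 0.0744]
tool_rot: [3.14, -0.0, 1.432]
contact_force: [0.2, -0.3, -2.3]
opening: 0.0298
grip_force: 30.0
```

>>> step_arm(motion=[[[0,0,0],0],[[0,0,0],0],[[0,0,0],0],[[0,0,-0.8],0],[[0,0,-1.6],0],[[0,0,-2.2],0],[[0.6,0,-2.2],0],[[1.2,0,-2.2],0],[[1.8,0,-2.2],0],[[1.8,0,-2.2],0]], hand=110)

```text
time: 25.7
tool_pos: [0.6517, 0.125, 0.2052]
tool_rot: [3.142, -0.001, 1.435]
contact_force: [-0.1, -0.5, -0.1]
opening: 0.0523
grip_force: 0.0
```

```bash
python3 - <<'E'
from h import *
p=gauge(0,.175); c=cam('wrist'); save(c,'w7.png'); np.savez('w7.npz',**c); print(p)
for z in (.07,.08,.09,.10,.11): print(z,proj(c,[[*gauge(sx*.01,.175+sy*.01),z] for sx,sy in((-1,1),(1,1),(1,-1),(-1,-1))]).round(0).tolist())
go(*p,.14,82)
E
```

```text
[0.66065529 0.18189691]
0.07 [[273.0, 120.0], [298.0, 120.0], [297.0, 145.0], [273.0, 145.0]]
0.08 [[273.0, 121.0], [298.0, 121.0], [298.0, 147.0], [273.0, 147.0]]
0.09 [[272.0, 122.0], [299.0, 122.0], [298.0, 149.0], [272.0, 149.0]]
0.1 [[272.0, 123.0], [299.0, 123.0], [299.0, 151.0], [272.0, 150.0]]
0.11 [[271.0, 124.0], [300.0, 124.0], [299.0, 153.0], [271.0, 153.0]]
shift [0.988 0.015 1.087] spin 0.003 rows>= 2
```

View pics/w7.png

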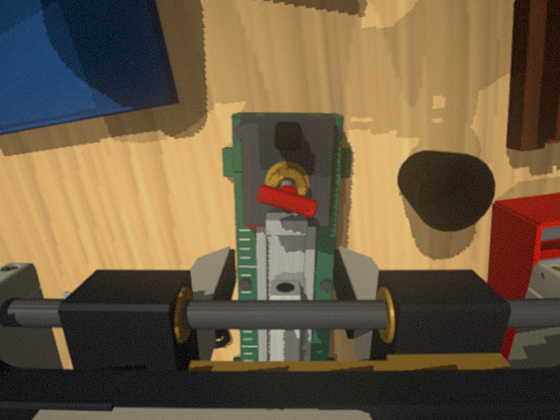

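The lug top is at (276–301, 123–149), matching the expected position. I'll get its height from the scene view.

```bash
python3 - <<'E'
from h import *
c=cam('scene')
for z in (.06,.07,.08,.09,.1,.11): print(z,((proj(c,[[*gauge(0,.175),z]])-[320,170])*5).round(0).tolist())
print('tee',((proj(c,[[*gauge(0,.132),.123]])-[320,170])*5).round(0), 'jawtop',((proj(c,[[*gauge(.018,.09),.082]])-[320,170])*5).round(0))
E
```

```text
0.06 [[235.0, 223.0]]
0.07 [[238.0, 208.0]]
0.08 [[241.0, 192.0]]
0.09 [[244.0, 177.0]]
0.1 [[246.0, 162.0]]
0.11 [[249.0, 146.0]]
tee [[184. 155.]] jawtop [[129. 272.]]
```

>>> step_arm(motion=[[[0.5,0.02,0.3],0],[[0.99,0.02,0.8],0],[[0.99,0.02,1.3],0],[[0.99,0.02,1.7],0],[[0.99,0.02,1.93],0],[[0.99,0.02,1.93],0],[[0.99,0.02,1.93],0]])

```text
time: 26.68
tool_pos: [0.662, 0.1807, 0.0909]
tool_rot: [3.14, -0.001, 1.431]
contact_force: [0.7, -0.5, -0.5]
opening: 0.0521
grip_force: 0.0
```

>>> step_arm(motion=[[[0,0,0],0],[[0,0,0],0],[[0,0,0],0],[[0,0,0],0],[[0,0,0],0]], hand=255, squeeze=40)

```text
time: 27.3
tool_pos: [0.662, 0.181, 0.0898]
tool_rot: [3.14, -0.001, 1.431]
contact_force: [4.3, -0.1, -0.7]
opening: 0.0194
grip_force: 40.0
```

>>> step_arm(motion=[[[-0.15,0,0],0],[[-0.3,0,0],0],[[-0.45,0,0],0],[[-0.6,0,0],0],[[-0.75,0,0],0],[[-0.9,0,0],0],[[-1.0,0,0],0],[[-1.1,0,0],0],[[-1.2,0,0],0],[[-1.2,0,0],0]])

```text
time: 28.55
tool_pos: [0.6514, 0.1091, 0.0897]
tool_rot: [3.141, 0.0, 1.431]
contact_force: [3.9, -1.5, -0.0]
opening: 0.0197
grip_force: 40.0
```

>>> step_arm(motion=[[[-0.05,0,0],0],[[-0.1,0,0],0],[[-0.13,0,0],0],[[-0.13,0,0],0]])

```text
time: 29.05
tool_pos: [0.6505, 0.1033, 0.0897]
tool_rot: [3.141, -0.002, 1.432]
contact_force: [5.5, 4.9, 0.5]
opening: 0.02
grip_force: 40.0
```

>>> step_arm(motion=[[[-0.03,0,0],0],[[-0.06,0,0],0],[[-0.08,0,0],0],[[-0.08,0,0],0]])

```text
time: 29.55
tool_pos: [0.65, 0.1001, 0.0898]
tool_rot: [3.14, -0.004, 1.432]
contact_force: [7.2, 11.2, -0.8]
opening: 0.0192
grip_force: 40.0
```

```bash
python3 - <<'E'
from h import *
print(robot.observe()['contact_force']); c=cam('top'); save(c,'t8.png',(190,130,370,215),4)
E
```

```text
[ 7.21065154 11.24263053 -0.7849959 ]
```

View pics/t8.png

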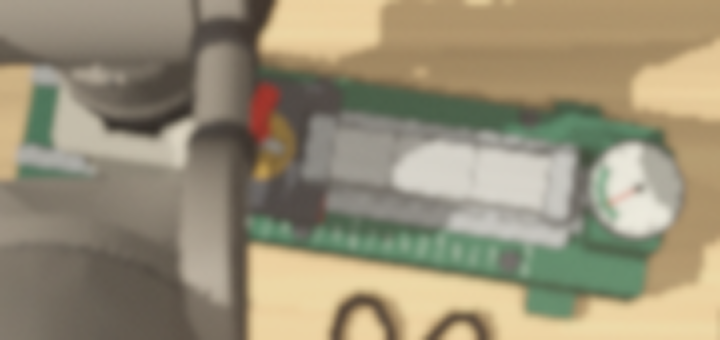

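The pack is closed up. The needle, from centre (638,188) to tip (615,202), stands about 50° off zero, roughly 3.5 to 5 mm of travel and inside the green arc. Now holding it.

>>> step_arm(motion=[[[-0.01,0,0],0],[[-0.01,0,0],0],[[-0.01,0,0],0],[[-0.01,0,0],0],[[-0.01,0,0],0],[[-0.01,0,0],0],[[-0.01,0,0],0],[[-0.01,0,0],0],[[-0.01,0,0],0],[[-0.01,0,0],0]])

```text
time: 30.85
tool_pos: [0.65, 0.0998, 0.0898]
tool_rot: [3.14, -0.004, 1.433]
contact_force: [7.6, 11.7, -1.6]
opening: 0.0198
grip_force: 40.0
```

```bash
python3 - <<'E'
from h import *
g=gauge(0,.0); s=robot.observe()['tool_pos']; print(s, robot.observe()['contact_force'],np.dot(s[:2]-g,[-np.sin(A),np.cos(A)]))
c=cam('top'); im=np.array(c['pixels']).astype(int); sub=im[165:190,335:362]; 
m=(sub[:,:,0]-sub[:,:,1]>35); ys,xs=np.where(m); print(list(zip(xs+335,ys+165)), proj(c,[[*gauge(0,-.149),.103]]))
E
```

```text
[0.64998437 0.09980043 0.08976076] [ 7.58119464 11.74789262 -1.59120514] 0.09221737254827933
[] [[343.47539891 176.07598974]]
```

>>> step_arm(motion=[[[0.15,0,0],0],[[0.3,0,0],0],[[0.45,0,0],0],[[0.6,0,0],0],[[0.8,0,0],0],[[1.0,0,0],0],[[1.15,0,0],0],[[1.3,0,0],0],[[1.38,0,0],0],[[1.38,0,0],0]])

```text
time: 32.15
tool_pos: [0.6616, 0.1787, 0.0898]
tool_rot: [3.14, 0.0, 1.432]
contact_force: [5.9, 0.8, -0.7]
opening: 0.0196
grip_force: 40.0
```

>>> step_arm(motion=[[[0.03,0,0],0],[[0.06,0,0],0],[[0.07,0,0],0],[[0.07,0,0],0]])

```text
time: 32.65
tool_pos: [0.662, 0.1812, 0.0897]
tool_rot: [3.141, 0.002, 1.431]
contact_force: [4.9, -5.5, 0.4]
opening: 0.0193
grip_force: 40.0
```

>>> step_arm(motion=[[[0,0,0],0],[[0,0,0],0],[[0,0,0],0],[[0,0,-0.6],0],[[0,0,-1.2],0],[[0,0,-1.2],0]], hand=110)

```text
time: 33.4
tool_pos: [0.6628, 0.1834, 0.1652]
tool_rot: [3.136, -0.002, 1.432]
contact_force: [0.1, -0.4, -0.5]
opening: 0.0524
grip_force: 0.0
```

```bash
python3 - <<'E'
from h import *
go(.6555,.1386,.16,155.7); go(.6555,.1386,.114,155.7)
c=cam('wrist'); im=np.array(c['pixels']); H,S,V=cv2.split(cv2.cvtColor(im,cv2.COLOR_RGB2HSV))
red=(((H<8)|(H>172))&(S>150)&(V>80)).astype(np.uint8)
for k in cv2.findContours(red,0,1)[0]:
    if cv2.contourArea(k)>150: print(cv2.minAreaRect(onz(c,k.reshape(-1,2)+0.,.123)[:,:2].astype(np.float32)*1000))
E
```

```text
shift [-0.756 -0.019  0.085] spin -1.285 rows>= 7
shift [-0.757 -0.023  0.852] spin -1.285 rows>= 7
((805.6177978515625, 86.40606689453125), (27.388761520385742, 6.616966247558594), 82.51011657714844)
((656.6661376953125, 151.975830078125), (12.46932601928711, 39.21088790893555), 81.87596130371094)
((814.98486328125, 136.7753448486328), (26.41173553466797, 38.71208953857422), 89.79822540283203)
```

```bash
python3 - <<'E'
from h import *
c=cam('wrist'); save(c,'w9.png'); print(proj(c,[[.6555,.1386,.123]]))
E
```

```text
[[283.4727696  310.06123482]]
```

View pics/w9.png

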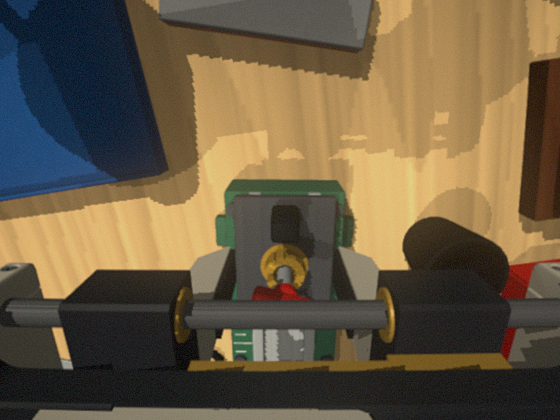

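The tee is mostly hidden behind the gripper's cross rod at (280,295), so that reading was cut off. It stands where I left it, and I'll go to the known grasp pose.

>>> step_arm(motion=[[[-0.2,0,0],-0.18],[[-0.4,0,0],-0.36],[[-0.6,-0.01,0],-0.54],[[-0.75,-0.02,0],-0.72],[[-0.76,-0.02,0],-0.9],[[-0.76,-0.02,0],-1.08],[[-0.76,-0.02,0],-1.26],[[-0.76,-0.02,0.2],-1.28],[[-0.76,-0.02,0.6],-1.28],[[-0.76,-0.02,0.6],-1.28]], hand=140)

```text
time: 34.75
tool_pos: [0.6519, 0.1377, 0.1218]
tool_rot: [-3.138, -0.006, 2.709]
contact_force: [-1.0, -0.4, 0.5]
opening: 0.0414
grip_force: 0.0
```

>>> step_arm(motion=[[[0,0,0.15],0],[[0,0,0.25],0],[[0,0,0.25],0],[[0,0,0.25],0]])

```text
time: 35.25
tool_pos: [0.6542, 0.1379, 0.1109]
tool_rot: [3.141, 0.001, 2.712]
contact_force: [0.8, -0.7, 0.2]
opening: 0.0411
grip_force: 0.0
```

>>> step_arm(motion=[[[0,0,0],0],[[0,0,0],0],[[0,0,0],0],[[0,0,0],0],[[0,0,0],0]], hand=255, squeeze=35)

```text
time: 35.88
tool_pos: [0.6543, 0.138, 0.1107]
tool_rot: [3.141, 0.001, 2.712]
contact_force: [1.1, 0.9, 0.9]
opening: 0.0116
grip_force: 35.0
```

>>> step_arm(motion=[[[0,0,-0.05],0],[[0,0,-0.09],0],[[0,0,-0.09],0],[[0,0,-0.09],0]])

```text
time: 36.38
tool_pos: [0.6539, 0.1377, 0.1137]
tool_rot: [-3.141, -0.001, 2.712]
contact_force: [7.6, 0.9, -12.9]
opening: 0.0118
grip_force: 35.0
```

>>> step_arm(motion=[[[0,0,-0.03],0],[[0,0,-0.03],0],[[0,0,-0.03],0],[[0,0,-0.03],0]])

```text
time: 36.88
tool_pos: [0.6539, 0.1377, 0.1153]
tool_rot: [-3.141, -0.001, 2.712]
contact_force: [7.5, 0.8, -13.7]
opening: 0.0118
grip_force: 35.0
```

>>> step_arm(motion=[[[0,0,0],0.15],[[0,0,0],0.32],[[0,0,0],0.5],[[0,0,0],0.68],[[0,0,0],0.86],[[0,0,0],1.04],[[0,0,0],1.2],[[0,0,0],1.28],[[0,0,0],1.28],[[0,0,0],1.28]])

```text
time: 38.12
tool_pos: [0.6549, 0.1375, 0.1157]
tool_rot: [3.141, 0.0, 1.431]
contact_force: [10.0, 0.9, -13.9]
opening: 0.0118
grip_force: 35.0
```

>>> step_arm(motion=[[[0,0,0.06],0],[[0,0,0.12],0],[[0,0,0.18],0],[[0,0,0.24],0],[[0,0,0.24],0],[[0,0,0.24],0]])

```text
time: 38.88
tool_pos: [0.655, 0.1382, 0.1021]
tool_rot: [3.14, -0.001, 1.432]
contact_force: [8.7, 2.7, -10.2]
opening: 0.0117
grip_force: 35.0
```

>>> step_arm(motion=[[[0,0,0.03],0],[[0,0,0.05],0],[[0,0,0.05],0],[[0,0,0.05],0]])

```text
time: 39.38
tool_pos: [0.6552, 0.1384, 0.1002]
tool_rot: [3.139, -0.002, 1.432]
contact_force: [7.4, 2.7, -5.8]
opening: 0.0117
grip_force: 35.0
```

>>> step_arm(motion=[[[0,0,0],0],[[0,0,0],0],[[0,0,0],0],[[0,0,-0.6],0],[[0,0,-1.2],0],[[-1.0,0,-1.8],0],[[-2.0,0,-1.8],0],[[-2.0,0,-1.8],0],[[-2.0,0,-1.8],0]], hand=110)

```text
time: 40.5
tool_pos: [0.6372, 0.0188, 0.2083]
tool_rot: [-3.141, -0.0, 1.431]
contact_force: [0.5, 0.7, -0.3]
opening: 0.0521
grip_force: 0.0
```

```bash
python3 - <<'E'
from h import *
c=cam('wrist'); save(c,'w10.png'); im=np.array(c['pixels']); H,S,V=cv2.split(cv2.cvtColor(im,cv2.COLOR_RGB2HSV))
s=robot.observe(); print(s['tool_pos'],s['contact_force'])
red=(((H<8)|(H>172))&(S>150)&(V>80)).astype(np.uint8)
for k in cv2.findContours(red,0,1)[0]:
    if cv2.contourArea(k)>150:
      for z in (.112,.122): print(cv2.minAreaRect(onz(c,k.reshape(-1,2)+0.,z)[:,:2].astype(np.float32)*1000))
g=cv2.cvtColor(im,cv2.COLOR_RGB2GRAY)
for y in (-.088,-.04,.0): print(y,proj(c,[[*gauge(0,y),.075]]))
for i,(L,y) in enumerate([(34,.002)]): print(gauge(0,y))
E
```

```text
[0.6372238  0.0196791  0.20810847] [-0.43702935  0.70480113 -0.42709754]
((828.2979125976562, -0.571746826171875), (47.08385467529297, 164.01181030273438), 0.0919966846704483)
((820.7463989257812, 3.7431640625), (45.098609924316406, 157.0965576171875), 0.09196943789720535)
((655.618408203125, 137.3833465576172), (42.040828704833984, 16.428787231445312), 81.97105407714844)
((655.34765625, 135.88162231445312), (40.26814270019531, 15.736166000366211), 81.97241973876953)
-0.088 [[284.58175772 298.28877359]]
-0.04 [[284.58851166 253.12395384]]
0.0 [[284.59414912 211.81444526]]
[0.63657835 0.01058054]
```

View pics/w10.png

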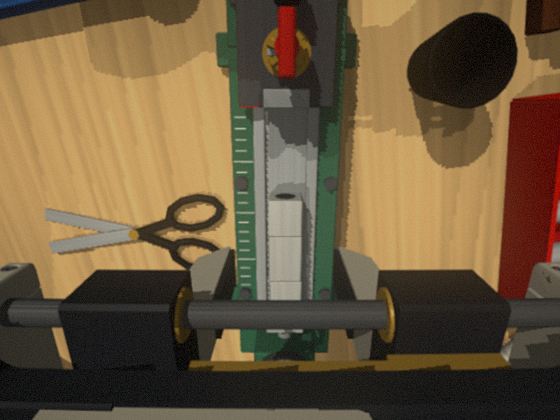

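The tee lies along the trough again at (288,45), seated over the collar. The three pieces lie end to end at (285,220), (285,260) and (285,305). Next, 34 mm piece to the tray.

```bash
python3 - <<'E'
from h import *
go(*gauge(0,-.006),.0744,82)
E
```

```text
shift [-0.286  0.011  2.228] spin 0.001 rows>= 3
```

>>> step_arm(motion=[[[-0.28,0.01,0.7],0],[[-0.28,0.01,1.4],0],[[-0.28,0.01,1.9],0],[[-0.28,0.01,2.2],0],[[-0.28,0.01,2.2],0],[[-0.28,0.01,2.2],0]])

```text
time: 41.3
tool_pos: [0.6365, 0.0027, 0.0776]
tool_rot: [3.139, -0.0, 1.432]
contact_force: [-0.7, -0.3, -0.1]
opening: 0.0523
grip_force: 0.0
```

>>> step_arm(motion=[[[0,0,0],0],[[0,0,0],0],[[0,0,0],0],[[0,0,0],0],[[0,0,-0.8],0],[[0,0,-1.6],0],[[0,0,-1.6],0]], hand=255, squeeze=30)

```text
time: 42.18
tool_pos: [0.6376, 0.0021, 0.1764]
tool_rot: [3.134, -0.0, 1.432]
contact_force: [0.5, 0.5, -3.1]
opening: 0.0293
grip_force: 30.0
```

```bash
python3 - <<'E'
from h import *
s=robot.observe(); print(s['opening'],s['grip_force']); go(.4526,.364,.15,92); go(.4526,.364,.034,92)
E
```

```text
0.029334937125324683 29.991834461688995
shift [ 5.547 -3.893  0.41 ] spin -0.174 rows>= 7
shift [ 5.546 -3.908  2.343] spin -0.174 rows>= 7
```

>>> step_arm(motion=[[[0.8,-0.55,0],0],[[1.6,-1.1,0],-0.05],[[2.4,-1.7,0],-0.1],[[3.2,-2.2,0],-0.17],[[4.0,-2.8,0],-0.17],[[4.8,-3.4,0.1],-0.17],[[5.55,-3.9,0.5],-0.17],[[5.55,-3.9,1.1],-0.17],[[5.55,-3.9,1.7],-0.17],[[5.55,-3.9,1.7],-0.17]])

```text
time: 43.42
tool_pos: [0.4472, 0.3629, 0.0663]
tool_rot: [-3.134, 0.005, 1.602]
contact_force: [-0.2, 0.1, -2.0]
opening: 0.0297
grip_force: 30.0
```

```bash
python3 - <<'E'
from h import *
s=robot.observe(); print(s['opening'],s['grip_force']); go(.4526,.364,.035,92)
E
```

```text
0.02972050085211628 29.991682469844818
shift [0.018 0.095 0.52 ] spin -0.004 rows>= 1
```

>>> step_arm(motion=[[[0,0,0.3],0],[[0,0,0.45],0],[[0,0,0.45],0],[[0,0,0.45],0]])

```text
time: 43.92
tool_pos: [0.4505, 0.3647, 0.0442]
tool_rot: [3.14, -0.001, 1.602]
contact_force: [-0.4, 0.5, -1.2]
opening: 0.0296
grip_force: 30.0
```

>>> step_arm(motion=[[[0,0,0.1],0],[[0,0,0.15],0],[[0,0,0.15],0],[[0,0,0.15],0]])

```text
time: 44.42
tool_pos: [0.4502, 0.3646, 0.0359]
tool_rot: [3.141, -0.0, 1.602]
contact_force: [-3.5, -2.7, 10.4]
opening: 0.0297
grip_force: 30.0
```

>>> step_arm(motion=[[[0,0,0],0],[[0,0,0],0],[[0,0,0],0],[[0,0,-0.8],0],[[0,0,-1.6],0],[[0,0,-2.2],0],[[0,0,-2.2],0]], hand=110)

```text
time: 45.3
tool_pos: [0.4514, 0.3654, 0.1695]
tool_rot: [3.136, -0.003, 1.602]
contact_force: [0.5, 0.4, 0.4]
opening: 0.0523
grip_force: 0.0
```

```bash
python3 - <<'E'
from h import *
go(*gauge(0,-.047),.15,82)
E
```

```text
shift [-6.813  2.76   0.317] spin 0.171 rows>= 8
```

>>> step_arm(motion=[[[-0.8,0.32,0],0],[[-1.6,0.65,0],0.05],[[-2.4,0.97,0],0.1],[[-3.2,1.3,0],0.17],[[-4.0,1.6,0],0.17],[[-4.8,1.95,0],0.17],[[-5.6,2.27,0],0.17],[[-6.4,2.6,0],0.17],[[-6.81,2.76,0.1],0.17],[[-6.81,2.76,0.3],0.17]])

```text
time: 46.55
tool_pos: [0.6282, -0.0401, 0.1468]
tool_rot: [-3.141, -0.0, 1.429]
contact_force: [0.0, 0.7, -0.2]
opening: 0.052
grip_force: 0.0
```

>>> step_arm(motion=[[[0,0,0],0],[[0,0,0],0]])

```text
time: 46.8
tool_pos: [0.6278, -0.0372, 0.1482]
tool_rot: [-3.141, -0.0, 1.434]
contact_force: [0.5, 0.1, 1.1]
opening: 0.0527
grip_force: 0.0
```

```bash
python3 - <<'E'
from h import *
p=gauge(0,-.047); go(*p,.0744,82); print(p)
c=cam('top'); save(c,'t11.png',(90,130,370,300),2.8)
E
```

```text
shift [-0.009  0.035  1.23 ] spin 0.002 rows>= 2
[ 0.62975886 -0.0379426 ]
```

View pics/t11.png

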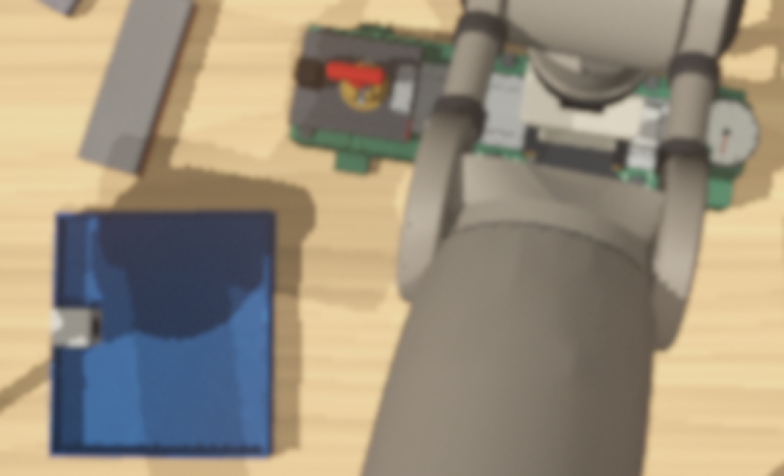

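The piece is in the tray at (77,327), close to the left wall, and the tee and dial look right. I'll check that it isn't sitting on the wall.

```bash
python3 - <<'E'
from h import *
c=cam('top')
f=lambda x,y:(x/2.8+90,y/2.8+130)
print('piece top corners',onz(c,[f(52,307),f(93,307),f(52,347),f(93,347)],.034)[:,:2].round(3).tolist())
print('rim',onz(c,[f(56,212),f(275,212),f(270,455),f(51,455)],.024)[:,:2].round(3).tolist())
E
```

```text
piece top corners [[0.473, 0.399], [0.473, 0.363], [0.439, 0.397], [0.44, 0.362]]
rim [[0.554, 0.403], [0.556, 0.214], [0.354, 0.212], [0.349, 0.399]]
```

The piece is inside the walls. It looks about 16 mm further out than I placed it, probably from the announced knock. Continuing with the 46.

>>> step_arm(motion=[[[0,0.03,0.5],0],[[0,0.03,1.0],0],[[0,0.03,1.2],0],[[0,0.03,1.22],0],[[0,0.03,1.22],0]])

```text
time: 47.52
tool_pos: [0.6307, -0.039, 0.0764]
tool_rot: [3.139, 0.0, 1.432]
contact_force: [-0.2, -0.6, 0.5]
opening: 0.0522
grip_force: 0.0
```

>>> step_arm(motion=[[[0,0,0],0],[[0,0,0],0],[[0,0,0],0],[[0,0,0],0],[[0,0,-0.8],0],[[0,0,-1.6],0],[[0,0,-1.6],0],[[0,0,-1.6],0]], hand=255)

```text
time: 48.52
tool_pos: [0.6293, -0.0389, 0.1701]
tool_rot: [-3.14, -0.0, 1.432]
contact_force: [0.9, 0.6, -2.2]
opening: 0.0294
grip_force: 30.0
```

```bash
python3 - <<'E'
from h import *
s=robot.observe(); print(s['opening'],s['grip_force']); go(.453,.305,.15,92)
E
```

```text
0.02944300777360671 29.997235536575317
shift [ 5.27  -3.704  0.342] spin -0.174 rows>= 7
```

>>> step_arm(motion=[[[0.8,-0.55,0],0],[[1.6,-1.1,0],-0.05],[[2.4,-1.7,0],-0.1],[[3.2,-2.25,0],-0.17],[[4.0,-2.8,0],-0.17],[[4.8,-3.35,0.1],-0.17],[[5.27,-3.7,0.6],-0.17],[[5.27,-3.7,1.2],-0.17],[[5.27,-3.7,1.8],-0.17],[[5.27,-3.7,2.0],-0.17]])

```text
time: 49.78
tool_pos: [0.4515, 0.3038, 0.0476]
tool_rot: [-3.135, 0.003, 1.602]
contact_force: [-0.9, 0.0, -0.5]
opening: 0.03
grip_force: 30.0
```

>>> step_arm(motion=[[[0,0,0],0],[[0,0,0.1],0],[[0,0,0.2],0],[[0,0,0.25],0],[[0,0,0.25],0]])

```text
time: 50.4
tool_pos: [0.4539, 0.3048, 0.0361]
tool_rot: [-3.142, -0.0, 1.602]
contact_force: [-0.7, 0.5, -1.0]
opening: 0.0298
grip_force: 30.0
```

>>> step_arm(motion=[[[0,0,0.03],0],[[0,0,0.03],0],[[0,0,0.03],0]])

```text
time: 50.78
tool_pos: [0.4541, 0.305, 0.0346]
tool_rot: [3.141, -0.0, 1.602]
contact_force: [-0.6, 0.5, 0.4]
opening: 0.0297
grip_force: 30.0
```

>>> step_arm(motion=[[[0,0,0],0],[[0,0,0],0],[[0,0,0],0],[[0,0,-0.8],0],[[0,0,-1.6],0],[[0,0,-2.2],0],[[0,0,-2.2],0],[[0,0,-2.2],0]], hand=110)

```text
time: 51.78
tool_pos: [0.4534, 0.3046, 0.1657]
tool_rot: [-3.141, 0.0, 1.602]
contact_force: [-0.5, 0.1, 0.2]
opening: 0.0521
grip_force: 0.0
```

```bash
python3 - <<'E'
from h import *
go(*gauge(0,-.089),.15,82)
E
```

```text
shift [-6.488  2.642  0.261] spin 0.171 rows>= 7
```

>>> step_arm(motion=[[[-0.8,0.32,0],0],[[-1.6,0.65,0],0.05],[[-2.4,0.97,0],0.1],[[-3.2,1.3,0],0.17],[[-4.0,1.62,0],0.17],[[-4.8,1.95,0],0.17],[[-5.6,2.28,0],0.17],[[-6.3,2.56,0],0.17],[[-6.49,2.64,0.1],0.17],[[-6.49,2.64,0.2],0.17]])

```text
time: 53.02
tool_pos: [0.6236, -0.0795, 0.1523]
tool_rot: [-3.139, -0.001, 1.431]
contact_force: [-0.5, -0.0, 0.3]
opening: 0.0524
grip_force: 0.0
```

>>> step_arm(motion=[[[0,0,0],0],[[0,0,0],0]])

```text
time: 53.28
tool_pos: [0.624, -0.078, 0.1544]
tool_rot: [-3.141, -0.0, 1.434]
contact_force: [-0.2, 0.1, -0.3]
opening: 0.0523
grip_force: 0.0
```

```bash
python3 - <<'E'
from h import *
p=gauge(0,-.089); go(*p,.0744,82)
E
```

```text
shift [-0.026  0.002  1.333] spin 0.002 rows>= 2
```

>>> step_arm(motion=[[[-0.02,0,0.5],0],[[-0.02,0,1.0],0],[[-0.02,0,1.28],0],[[-0.02,0,1.32],0],[[-0.02,0,1.32],0]])

```text
time: 53.9
tool_pos: [0.6247, -0.0805, 0.0761]
tool_rot: [3.14, 0.0, 1.432]
contact_force: [-0.7, -0.5, -0.1]
opening: 0.0524
grip_force: 0.0
```

>>> step_arm(motion=[[[0,0,0],0],[[0,0,0],0],[[0,0,0],0],[[0,0,0],0],[[0,0,-0.8],0],[[0,0,-1.6],0],[[0,0,-1.6],0],[[0,0,-1.6],0]], hand=255)

```text
time: 54.9
tool_pos: [0.6233, -0.0804, 0.1698]
tool_rot: [-3.139, -0.0, 1.432]
contact_force: [-0.7, -0.7, -2.7]
opening: 0.0296
grip_force: 30.0
```

```bash
python3 - <<'E'
from h import *
s=robot.observe(); print(s['opening'],s['grip_force']); go(.453,.248,.15,92)
E
```

```text
0.029635609742750032 29.987899661064148
shift [ 5.027 -3.568  0.34 ] spin -0.174 rows>= 6
```

>>> step_arm(motion=[[[0.8,-0.55,0],0],[[1.6,-1.1,0],-0.05],[[2.4,-1.7,0],-0.1],[[3.2,-2.25,0],-0.17],[[4.0,-2.8,0],-0.17],[[4.6,-3.25,0.1],-0.17],[[5.03,-3.57,0.6],-0.17],[[5.03,-3.57,1.2],-0.17],[[5.03,-3.57,1.8],-0.17],[[5.03,-3.57,2.0],-0.17]])

```text
time: 56.15
tool_pos: [0.4512, 0.2471, 0.0477]
tool_rot: [-3.135, 0.002, 1.602]
contact_force: [-0.3, -0.7, -1.8]
opening: 0.03
grip_force: 30.0
```

>>> step_arm(motion=[[[0,0,0],0],[[0,0,0.1],0],[[0,0,0.2],0],[[0,0,0.27],0],[[0,0,0.27],0],[[0,0,0.27],0]])

```text
time: 56.9
tool_pos: [0.4539, 0.248, 0.0351]
tool_rot: [3.141, -0.0, 1.602]
contact_force: [0.1, 0.5, -2.2]
opening: 0.0298
grip_force: 30.0
```

Release, rise and pull back to look at the tray.

>>> step_arm(motion=[[[0,0,0.02],0],[[0,0,0.02],0],[[0,0,0.02],0]])

```text
time: 57.28
tool_pos: [0.454, 0.2481, 0.0346]
tool_rot: [3.141, -0.0, 1.602]
contact_force: [-2.4, -0.6, 5.8]
opening: 0.0296
grip_force: 30.0
```

>>> step_arm(motion=[[[0,0,0],0],[[0,0,0],0],[[0,0,0],0],[[0,0,-0.8],0],[[0,0,-1.6],0],[[0,0,-2.5],0],[[0,0,-3.3],0],[[-0.6,0,-3.5],0],[[-0.6,0,-3.5],0],[[-0.6,0,-3.5],0]], hand=110)

```text
time: 58.52
tool_pos: [0.4547, 0.2121, 0.2432]
tool_rot: [-3.141, -0.0, 1.601]
contact_force: [-0.3, 0.0, 0.3]
opening: 0.0521
grip_force: 0.0
```

```bash
python3 - <<'E'
from h import *
w=cam('wrist'); t=cam('top'); s=cam('scene')
a=cv2.resize(np.array(w['pixels']),(400,300))
b=cv2.resize(np.array(t['pixels'])[130:300,90:370],(400,243),interpolation=2)
d=cv2.resize(np.array(s['pixels'])[140:300,220:420],(400,320),interpolation=2)
o=np.zeros((600,800,3),np.uint8); o[:300,:400]=a; o[:243,400:]=b; o[:0]=0; o[280:600,400:]=d
cv2.imwrite('pics/fin.png',o[:,:,::-1])
H,S,V=cv2.split(cv2.cvtColor(t['pixels'],cv2.COLOR_RGB2HSV))
q=np.zeros_like(V); m=((S<70)&(V>110)).astype(np.uint8); q[200:298,104:192]=m[200:298,104:192]
for k in cv2.findContours(q,0,1)[0]:
    if cv2.contourArea(k)>40:
        r=cv2.minAreaRect(onz(t,k.reshape(-1,2)+0.,.034)[:,:2].astype(np.float32)*1000); print(np.round(r[0],1),np.round(r[1],1))
red=(((H<8)|(H>172))&(S>150)&(V>100)).astype(np.uint8)
for k in cv2.findContours(red[140:180,190:250].copy(),0,1)[0]:
    print('tee',cv2.minAreaRect(onz(t,k.reshape(-1,2)+[190.,140],.112)[:,:2].astype(np.float32)*1000))
print(robot.observe()['contact_force'],robot.observe()['tool_pos'])
E
```

```text
[365.  336.4] [50.7 26.8]
[387.5 374.7] [16.2 33.8]
[401.1 291.6] [34.4 28.3]
[455.  239.4] [30.3 28.1]
[452.8 389.7] [109.9  38.8]
[490.3 379.8] [161.2  41.8]
tee ((654.6185302734375, 137.77874755859375), (44.632362365722656, 15.923015594482422), 80.78750610351562)
[-0.54913851  0.59836279 -0.3751284 ] [0.45459697 0.21244304 0.24292344]
```

View pics/fin.png

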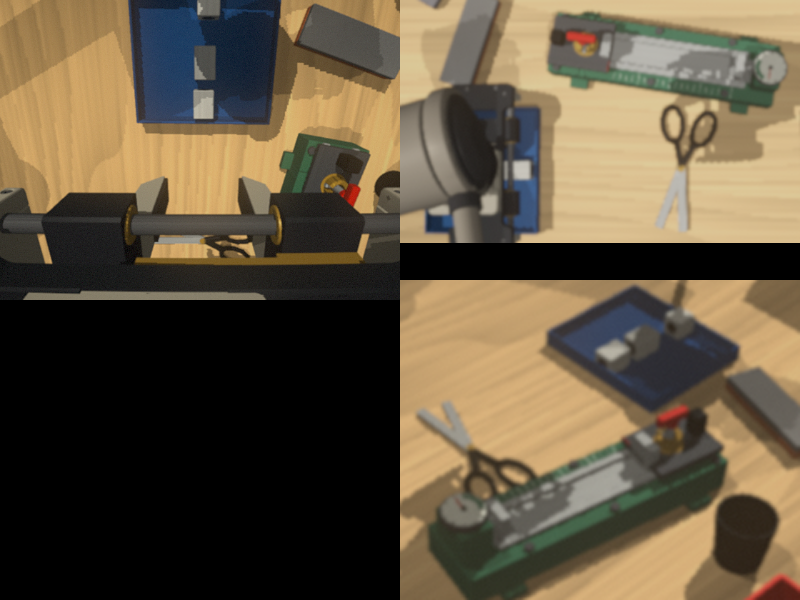

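The 46 and 42 lie flat mid-tray, and the 34 is near the +y wall. The trough is empty and the tee lies along it. I'll compare the tee's scene pixels with the start picture and check the 34 from directly above.

>>> step_arm(motion=[[[0.6,0,0],0],[[1.2,0,0],0],[[1.6,0,0],0],[[1.6,0,0],0],[[1.6,0,0],0]])

```text
time: 59.3
tool_pos: [0.4517, 0.3076, 0.2432]
tool_rot: [-3.141, 0.001, 1.602]
contact_force: [-0.2, -0.9, 0.2]
opening: 0.0522
grip_force: 0.0
```

```bash
python3 - <<'E'
from h import *
def tee(im):
    H,S,V=cv2.split(cv2.cvtColor(im,cv2.COLOR_RGB2HSV)); r=(((H<8)|(H>172))&(S>150)&(V>80)); r=r[190:235,335:385]; y,x=np.where(r); return x.mean()+335,y.mean()+190,y.min()+190,y.max()+190,len(x)
s=cam('scene'); print(tee(cv2.imread('pics/scene0.png')[:,:,::-1].copy()),tee(np.array(s['pixels'])))
print('3mm up moves',proj(s,[[.655,.139,.115]])-proj(s,[[.655,.139,.112]]))
w=near(.034,110); near(.034,150)
# rim from blue outline
H,S,V=cv2.split(cv2.cvtColor(w['pixels'],cv2.COLOR_RGB2HSV)); b=((H>98)&(H<128)&(S>110)).astype(np.uint8)
k=max(cv2.findContours(b,0,1)[0],key=cv2.contourArea); print('tray',cv2.minAreaRect(onz(w,k.reshape(-1,2)+0.,.024)[:,:2].astype(np.float32)*1000))
E
```

```text
(np.float64(356.0121951219512), np.float64(207.0121951219512), np.int64(203), np.int64(212), 82) (np.float64(355.735632183908), np.float64(207.42528735632183), np.int64(203), np.int64(213), 87)
3mm up moves [[ 0.15176629 -0.95007276]]
near [453.4 253.2] [30.1 48.9] 1.8
near [453.1 249.5] [28.5 42.1] 2.4
tray ((452.22796630859375, 301.0495910644531), (166.67431640625, 191.3070068359375), 89.6166763305664)
```

```bash
python3 - <<'E'
from h import *
w=cam('wrist'); H,S,V=cv2.split(cv2.cvtColor(w['pixels'],cv2.COLOR_RGB2HSV))
m=((S<60)&(V>90)).astype(np.uint8)
for k in cv2.findContours(m,0,1)[0]:
    if cv2.contourArea(k)>200:
        r=cv2.minAreaRect(onz(w,k.reshape(-1,2)+0.,.034)[:,:2].astype(np.float32)*1000); x,y,ww,h=cv2.boundingRect(k); print(np.round(r[0],1),np.round(r[1],1),round(r[2],1),(x,y,ww,h))
b=((H>98)&(H<128)&(S>110))
for c0 in (200,240,330,360): 
    rows=np.where(b[:,c0])[0]; print(c0,rows.min(),rows.max(),onz(w,[(c0,rows.min())],.024)[0,:2].round(3))
s=cam('scene'); save(s,'s14.png')
for z in (.034,.044): print(z,((proj(s,[[.454,.380,z],[.454,.305,z],[.454,.248,z]]))).round(1).tolist())
g=cv2.cvtColor(s['pixels'],cv2.COLOR_RGB2HSV); q=np.zeros(g.shape[:2],np.uint8); q[140:205,300:385]=((g[:,:,1]<70)&(g[:,:,2]>75))[140:205,300:385]
for k in cv2.findContours(q,0,1)[0]:
    if cv2.contourArea(k)>30: print('scene',cv2.boundingRect(k))
E
```

```text
[340.1 -38.9] [495.   26.5] 2.6 (33, 407, 339, 13)
[458.5 136.5] [251.4  29.6] 1.7 (185, 303, 201, 21)
[549.3 198. ] [35.9 83.9] 22.7 (338, 246, 41, 54)
[362.4 194.9] [79.5 35.7] 70.2 (190, 246, 41, 50)
[454.4 252.9] [31.1 51.4] 1.0 (271, 205, 28, 43)
[454.  299.6] [29.8 30.5] 1.1 (272, 173, 28, 28)
[662.8 344.8] [ 51.8 154.7] 74.4 (408, 106, 147, 89)
[456.7 385. ] [30.3 34.5] 1.3 (276, 88, 31, 36)
[722.  414.1] [15.6 30.8] 15.4 (544, 69, 16, 32)
200 86 247 [0.362 0.402]
240 86 248 [0.404 0.403]
330 87 249 [0.497 0.405]
360 88 215 [0.528 0.405]
0.034 [[358.0, 156.4], [340.3, 166.1], [326.2, 173.7]]
0.044 [[358.4, 153.6], [340.6, 163.2], [326.5, 170.9]]
scene (316, 162, 36, 25)
scene (353, 154, 32, 17)
```

All three pieces are inside the tray; the 34 sits flat against the wall with its centre 14 mm inside the limit. The tee is back at its starting height, so I'm handing in.

```bash
python3 -c "
from cell import robot
print(robot.hand_in())"
```

```text
the job is handed in; nothing more can be done
None
```

The job is handed in: the pin was set out in its notch, all three pieces were gauged in the green band for over a second and then put in the blue tray, and the jaw is parked with the pin dropped home; the hand-in call returned no verdict.

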